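# Put a bobbin away in the push-latch box

## Task

Put the flat steel bobbin away: press the front of the box's cover down and let go so that it pops open, push the bobbin along the ledge until it drops into the box, then press the cover down again until it latches and stays shut. Only press and push, never pick anything up, and leave the wooden spool and all the other things standing where they are.

Things in the scene. Friction and masses are not known exactly. Their poses are not given: they have to be found in the camera images.
- caddy: Plywood bobbin box fixed to the table: ledge, then bin under the cover, then latch housing (x 122 to 162 mm, 73 mm high). Origin on the table under the middle of the line where ledge ends and bin begins; x points from the ledge (robot side) to the hinge (far side), y to its left, z up.
- ledge_edge (a point): Middle of the ledge's edge at the bin, 60 mm above the caddy's origin, axes as the caddy's. The ledge is solid, flat and rimless, 60 mm high: caddy x from -110 to 0 mm, y from -92 to 92 mm. Past the edge things drop into the bin.
- bin_floor (a point): Middle of the bin's floor, 6 mm above the table, axes as the caddy's. Inside, the bin spans caddy x 0 to 122 mm, y -86 to 86 mm; the side walls (6 mm thick) are 78 mm high, the side at the ledge is level with the ledge.
- cover (a joint): Angle (rad) of the sprung aluminium cover: 0 latched and level, 0.90 fully open (52 deg), negative pressed in, stop at -0.11. From 0 pressed below -0.07 (7 mm at the pad) and let go, it swings open to 0.90 in 1 to 2 s. From fully open pushed down past 0 to below -0.07 and let go, it returns to 0 and stays latched; let go sooner, it opens again. About 2 N at the pad.
- cover_pad (a point): Centre of the thin dark strip (18 x 70 mm) on the cover's outer face near its free edge (robot side), 94 mm from the hinge line; moves with the cover, z points out of that face. Shut, it is 80.5 mm above the table at caddy x 24 mm. Open, this face looks up and away from the robot: push down on it from above and beyond.
- cover_hinge (a point): Middle of the cover's hinge line, at caddy x 118 mm, 76 mm above the table, along caddy y; turns with the cover, its x axis points from free edge to hinge. The cover reaches 112 mm from this line, is 166 mm wide and 8 mm thick (outer face 4 mm from the line's plane), with a 9 mm downturned lip at the free edge.
- bobbin: The thing to put away: flat steel bobbin wound with black thread, a disc 34 mm across and 14 mm high lying flat on the ledge, loose, about 45 g; origin at the centre of its underside. It lies on the left or the right half of the ledge, the wooden spool on the other.
- bobbin_center (a point): Centre of the bobbin, 7 mm above its underside.
- spool: Wooden spool with black thread, 34 mm across and 38 mm high, standing loose on the other half of the ledge, about 90 mm from the bobbin; to be left alone. Origin at the centre of its underside.
- cone_black: Bystander, leave alone: black thread cone, 66 mm across, 110 mm tall, on the table to the right of the box.
- oil_bottle: Bystander, leave alone: small closed white oil bottle, 36 mm across, 85 mm tall, on the table to the left of the box.
- chalk: Bystander, leave alone: white tailor's chalk block 45 x 32 x 8 mm, flat on the table in front of the box.
- screwdriver: Bystander, leave alone: screwdriver about 150 mm long lying on the left of the table.
- shears: Bystander, leave alone: open-handled shears about 200 mm long lying on the right of the table.
- cone_pink: Bystander, leave alone: pink thread cone, 66 mm across, 130 mm tall, standing on the left of the table.
Things that resemble listed ones, but are neither listed nor needed, are in the scene too. There is more than one size of the bobbin; the one meant has the size given above.

How it is judged:
By the outcome, as a careful person would: the job done as asked, in the order asked, and still so for the second after the job is handed in, with the robot touching nothing.
It also fails if it takes over 54 s, if anything falls off the work surface, if the arm or the gripper's body presses on something with over 40 N, if the wrist force passes 120 N, or if a joint passes its speed limit or range.

## Robot

A 7-joint arm with a two-finger parallel gripper is mounted at the origin on the work surface. World frame = base frame: x ahead of the robot, y to its left, z up, the work surface at z = 0. Lengths are in m, angles in rad, forces in N, time in s.
With the tool pointing down it reaches from about 0.4 to 0.85 m from the base axis. Payload 10.4 kg.
Tool frame: the origin (TCP) lies on the centre line of the jaws, within the pads' length; the fingertips stand 8 mm ahead of it and the grasp point (between the pads) lies 11 mm behind it; z points along the fingers, y is the direction in which the jaws open and shut (so a half turn about z gives the same grasp; the last joint's range is limited). The gripper opens to 85 mm and grips with 20 to 120 N. Pads are 22 mm wide; open, the fingers measure 114 mm over their backs; the gripper's body (76 mm by 85 mm) begins 54 mm behind the grasp point. The pads swing forward as they close: fully open they stand 13 mm farther back than shut.
Start: joints at [-1.221, 0.332, -0.065, 1.46, 0.022, 1.35, -0.088], TCP at [0.228, 0.582, 0.201] pointing down, gripper open.
Joint ranges: [-2.6, 2.6], [-0.5, 2.12], [-1.47, 1.34], [0.16, 2.42], [-1.27, 4.41], [0.06, 2.06], [-2.6, 2.6]. Speed limits (rad/s): [2.22, 2.22, 2.79, 2.79, 3.14, 3.14, 3.14].

## Interface

Orientations are given as a unit quaternion [x, y, z, w].
In Python, from workcell import manip gives the robot as it stands.
- The arm moves only by the tool arm_command, never from a script. Its argument "targets" is text: rows parted by semicolons, each of 6 numbers parted by spaces: the shift along the tool's x, y, z in mm, then the turn, a rotation vector about the tool's x, y, z in rad. A call has 1 to 5 rows; each row shifts and turns the commanded pose from where the row before left it, along the tool's axes as they then stand; what a row does not reach is not made up. A row lasts 1/8 s, in which the tool goes at most 62.5 mm and 10.7 degrees, less where a joint would pass 70% of its speed; a pose out of reach is approached as far as the arm can. A call is refused whole if a number of a shift passes 62.5 or a number of a turn 0.188, either way. A call with a gripper value outside its range is refused whole. "grip" is the finger opening in mm, from 0 to 85.4, set as the call begins (left out, the last holds). The fingers move at their own pace and stop on an object; "squeeze" is the grip in N (left out, the last holds). Time passes only in rows, so rows that do not move let the fingers close. It gives the time, the measured TCP pose, the force and the opening at its end, in the units of the state.
- manip.get_obs(): the state, without advancing time (a new reading comes with each control period).
- manip.camera(name): name is "scene" or "top" or "wrist"; returns a dict with "frame" (420x560x3 uint8, red, green, blue), "vertical_fov" (degrees; the focal length in pixels is half the picture's height over the tangent of half this angle, whatever the lens; pixels are square), "cx", "cy" (the principal point, pixels), "rvec" (rotation vector, rad) and "tvec" (3), from world to camera coordinates, as OpenCV has them. Camera axes: x right, y down, z forward; pixel columns grow to the right and rows downward; lengths in m; the calibration is good to about 2 mm. A picture is of the moment at which its call begins. There is no depth.
- manip.hand_in(): hands the job in, once; it reports no verdict.
Trained networks look in a picture, given as the dict that the camera call returned (one of the last four; its "shot" number tells which), for a name from the list of things; names that differ only in an ending like _2 or _b are one class to them, and where a whole thing is asked for, a point or a joint stands for the part that bears it (a point fixed in the world has none). Each returns a list of dicts, best first, with "p" (0 to 1); they miss things now and then, are a little off and sometimes report something else, mostly with a low value. They report only what shows in the picture. A call takes as long as a camera call. They do not tell look-alikes from the thing itself.
- manip.search_frame(picture, name): "xyz" ([x, y, z] in m, in the coordinates of the camera as it stood for that picture, good to about 4 mm: the middle of the surface that is visible of it).
The state is a dict: "clock": time; "joint_pos": joint angles; "joint_velocities": joint speeds; "tau": joint torques, N m; "position": TCP position; "ee_rot": TCP orientation; "ft_force": force on the tool from outside, world axes, zero at the start; "torque": the same for the moment, N m; "grip_width": opening from 0.0 (shut) to 1.0 (fully open).
Only numpy, scipy, OpenCV 4.12 (cv2) and the standard library are available. Lean on these libraries where they do the work, as an engineer would, in place of code of your own. Each camera call takes 0.05 s, during which the arm holds its last target.

## Working session

There is one attempt and no reset: what is moved stays moved. The work goes in short steps, Python scripts to look and compute and a tool call to move; the robot and the scene stay as the last step left them, time stands still between calls to the robot, and variables do not carry over. Pictures are saved under pics/ and viewed, and the job is handed in when it is done.

Besides the shell and the picture viewer there is one more tool, called after "Emit:" as name(argument=value, ...) on one line, values as JSON. arm_command: Moves the arm, as the interface text tells. Its arguments: {"type":"object","properties":{"targets":{"type":"string"},"grip":{"type":"number"},"squeeze":{"type":"number"}},"required":["targets"]}

```bash
mkdir -p pics
cat > h.py <<'E'
import numpy as np, cv2
from workcell import manip
from scipy.spatial.transform import Rotation as R
def K(c):
    f=c["frame"].shape[0]/2/np.tan(np.radians(c["vertical_fov"])/2)
    return np.array([[f,0,c["cx"]],[0,f,c["cy"]],[0,0,1.]])
def shot(n,fn=None):
    c=manip.camera(n)
    if fn: cv2.imwrite("pics/"+fn,c["frame"][:,:,::-1])
    return c
def c2w(c,p):
    Rm=cv2.Rodrigues(np.array(c["rvec"],float))[0]; return Rm.T@(np.array(p)-np.array(c["tvec"]).ravel())
def proj(c,p):
    return cv2.projectPoints(np.array(p,float).reshape(-1,3),np.array(c["rvec"],float),np.array(c["tvec"],float),K(c),None)[0].reshape(-1,2)
def ray(c,uv,z):
    Rm=cv2.Rodrigues(np.array(c["rvec"],float))[0]; o=-Rm.T@np.array(c["tvec"]).ravel()
    d=Rm.T@np.linalg.inv(K(c))@np.array([uv[0],uv[1],1.]); return o+d*(z-o[2])/d[2]
def find(c,n,k=3):
    for r in manip.search_frame(c,n)[:k]:
        w=c2w(c,r["xyz"]); print(n,round(r["p"],2),w.round(3),proj(c,w).round(0))
E
python3 - <<'E'
from h import *
o=manip.get_obs(); print({k:np.round(v,3) for k,v in o.items()})
for n in ["scene","top"]:
    c=shot(n,n+"0.png"); print(n, np.linalg.norm(K(c)[0,0]))
    for t in ["caddy","cover","bobbin","spool","cone_black","oil_bottle","chalk","cover_pad"]: find(c,t)
E
```

```text
{'clock': np.float64(0.0), 'joint_pos': array([-1.221,  0.333, -0.065,  1.461,  0.022,  1.35 , -0.089]), 'joint_velocities': array([ 0.002, -0.001, -0.   ,  0.003,  0.001, -0.002, -0.001]), 'tau': array([-0.0000e+00, -6.2546e+01,  4.9000e-02, -3.9161e+01,  1.6000e-02,
        1.0000e-02,  0.0000e+00]), 'position': array([0.227, 0.582, 0.201]), 'ee_rot': array([ 0.185,  0.983, -0.001, -0.   ]), 'ft_force': array([-0.302,  0.034, -0.153]), 'torque': array([ 0.011, -0.022, -0.047]), 'grip_width': np.float64(0.997)}
scene 383.461009046294
caddy 0.7 [ 0.611 -0.008  0.074] [[277. 222.]]
cover 0.63 [ 0.607 -0.013  0.083] [[276. 218.]]
bobbin 0.62 [ 0.527 -0.086  0.077] [[278. 184.]]
bobbin 0.57 [ 0.493 -0.223  0.018] [[254. 163.]]
cone_black 0.56 [ 0.722 -0.147  0.067] [[207. 216.]]
oil_bottle 0.57 [0.546 0.116 0.057] [[330. 240.]]
chalk 0.56 [ 0.402 -0.125  0.007] [[299. 166.]]
chalk 0.39 [ 0.723 -0.15   0.069] [[206. 216.]]
cover_pad 0.8 [ 0.605 -0.012  0.081] [[277. 218.]]
top 530.1135370052074
caddy 0.89 [ 0.569 -0.031  0.075] [[290. 212.]]
bobbin 0.65 [ 0.49  -0.23   0.021] [[362. 244.]]
bobbin 0.53 [ 0.524 -0.089  0.076] [[311. 229.]]
bobbin 0.5 [ 0.599 -0.244  0.019] [[366. 205.]]
spool 0.63 [ 0.49  -0.009  0.103] [[281. 241.]]
cone_black 0.8 [ 0.701 -0.167  0.073] [[340. 165.]]
oil_bottle 0.57 [0.53  0.104 0.059] [[240. 227.]]
chalk 0.59 [ 0.399 -0.131  0.007] [[325. 277.]]
cover_pad 0.57 [ 0.6   -0.026  0.083] [[288. 200.]]
```

View pics/scene0.png

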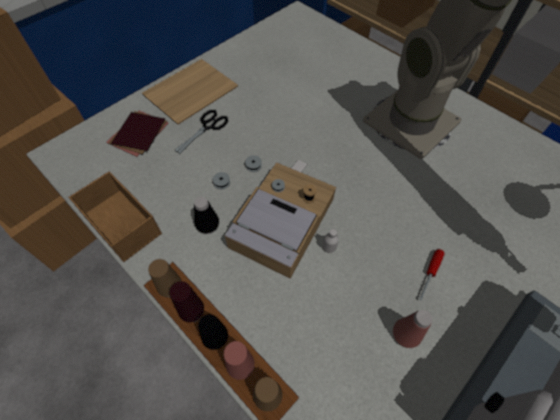

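View pics/top0.png

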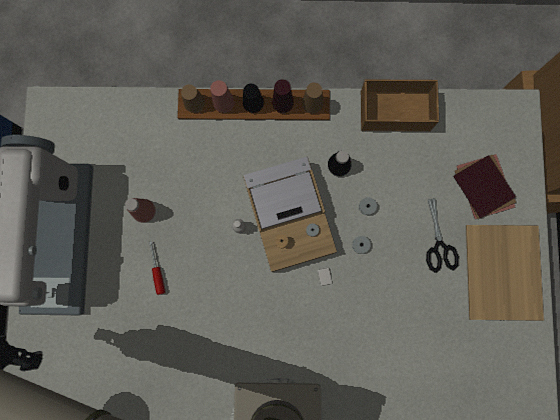

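Run:
```python
import cv2
a=cv2.imread("pics/top0.png")[140:290,210:400]; cv2.imwrite("pics/topc.png",cv2.resize(a,None,fx=4,fy=4,interpolation=cv2.INTER_CUBIC))
```

```text
(no output)
```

View pics/topc.png

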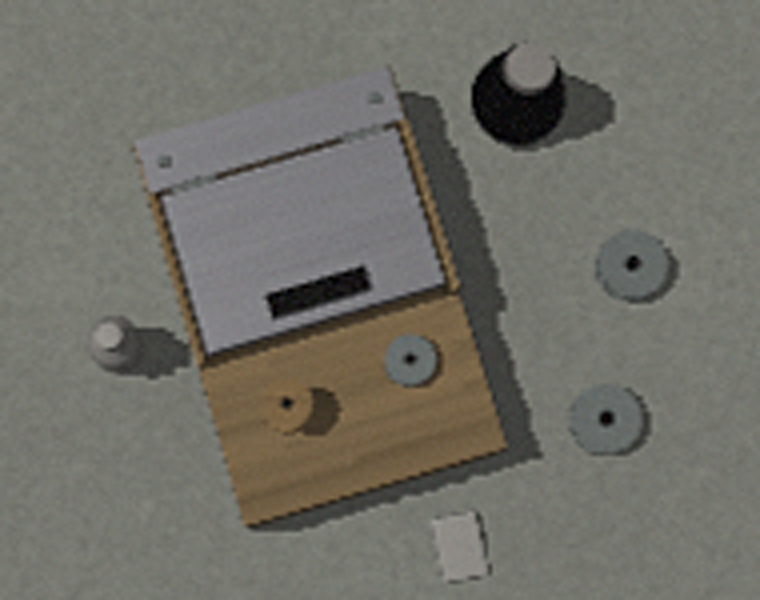

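The top view shows three discs: the bobbin on the ledge at (313,230), and two larger discs on the table at (368,206) and (361,245). The target is the 34 mm one on the ledge, on its right half. The spool is at (281,241). Next I fit the caddy pose.

Run:
```python
from h import *
from scipy.optimize import least_squares
c=shot("top"); s=shot("scene","s1.png")
P=np.array([[-110,92,60],[-110,-92,60],[162,92,73],[162,-92,73],[33,35,80.5],[15,35,80.5],[15,-35,80.5],[33,-35,80.5]])/1e3
uv=np.array([[247,525],[508,450],[135,147],[388,68],[267,293],[277,320],[372,290],[364,266]])/4+[210,140]-.375
def W(q): return np.c_[P[:,:2]@np.array([[np.cos(q[2]),np.sin(q[2])],[-np.sin(q[2]),np.cos(q[2])]])+q[:2],P[:,2]]
r=least_squares(lambda q:(proj(c,W(q))-uv).ravel(),[.57,-.03,0.]); q=r.x
print(q, r.fun.reshape(-1,2).round(1))
print("scene proj",proj(s,W(q)).round(1))
b=(np.array([411,360])/4+[210,140]-.375); w=ray(c,b,.074)
Rz=np.array([[np.cos(q[2]),np.sin(q[2])],[-np.sin(q[2]),np.cos(q[2])]])
print("bobbin",w, "caddy",Rz@(w[:2]-q[:2])*1e3)
b=(np.array([288,403])/4+[210,140]-.375); w=ray(c,b,.098)
print("spool",w,Rz@(w[:2]-q[:2])*1e3)
print("cam",ray(c,b,9.)if 0 else -cv2.Rodrigues(c["rvec"])[0].T@np.array(c["tvec"]))
a=s["frame"][140:290,200:350,::-1].copy(); cv2.imwrite("pics/sc.png",cv2.resize(a,None,fx=4,fy=4,interpolation=cv2.INTER_CUBIC))
w=shot("wrist","w1.png")
```

```text
[ 0.54274515 -0.03769539  0.30430428] [[-0.1  0.8]
 [ 0.4 -0.4]
 [-0.9 -1.3]
 [ 0.6 -0.9]
 [-0.3  0.8]
 [-0.8  0.5]
 [ 0.5  0.4]
 [ 0.6  0. ]]
scene proj [[335.9 185. ]
 [275.6 160.3]
 [290.9 265.6]
 [223.8 233.3]
 [293.7 212.6]
 [296.9 207.2]
 [272.5 196.6]
 [269.2 201.7]]
bobbin [ 0.52260673 -0.09159209  0.074     ] caddy [-35.36221321 -45.38638797]
spool [ 0.4909564  -0.01018977  0.098     ] [-41.16785036  41.75932699]
cam [ 0.3719144  -0.03118102  1.48288392]
```

View pics/sc.png

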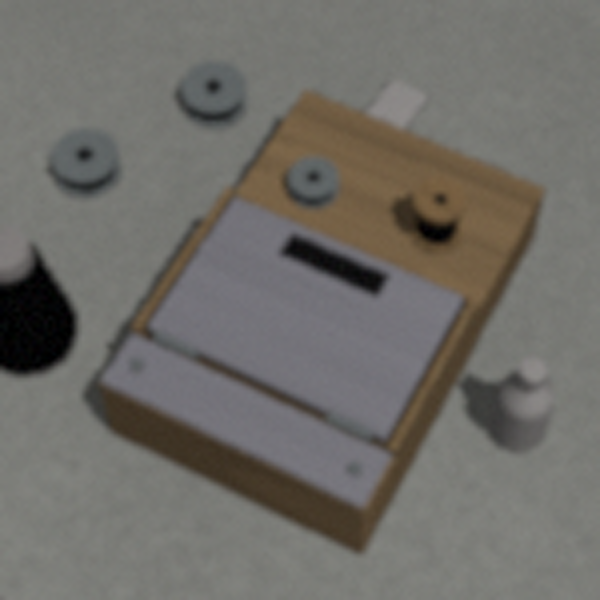

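View pics/w1.png

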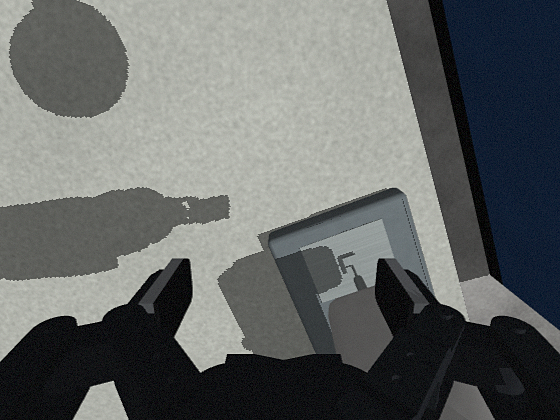

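Run:
```python
from h import *
o=manip.get_obs(); w=shot("wrist")
Rm=cv2.Rodrigues(np.array(w["rvec"],float))[0]; cp=-Rm.T@np.array(w["tvec"]).ravel()
T=R.from_quat(o["ee_rot"]); print("cam in tool",T.inv().apply(cp-o["position"]).round(3), "axis",T.inv().apply(Rm[2]).round(2))
print(T.as_matrix().round(3))
# targets: tool y = -caddy y vs tool y = caddy x
yaw=.3043; q=np.array([.54274,-.0377])
cx=np.array([np.cos(yaw),np.sin(yaw),0]);cy=np.array([-np.sin(yaw),np.cos(yaw),0])
for nm,X in [("x=cx",cx),("x=-cx",-cx),("y=cx",cy)]:
    Z=np.array([0,0,-1.]); Rt=R.from_matrix(np.c_[X,np.cross(Z,X),Z])
    print(nm,"rotvec tool",(T.inv()*Rt).as_rotvec().round(3))
p=np.r_[q,0]+cx*.024+np.array([0,0,.16]); print("above pad",p, "shift tool",T.inv().apply(p-o["position"]).round(4)*1e3)
```

```text
cam in tool [ 0.073 -0.    -0.173] axis [-0.29  0.    0.96]
[[-0.931  0.364  0.   ]
 [ 0.364  0.931  0.   ]
 [-0.     0.    -1.   ]]
x=cx rotvec tool [ 0.    -0.     2.464]
x=-cx rotvec tool [ 0.     0.    -0.677]
y=cx rotvec tool [ 0.    -0.     0.894]
above pad [ 0.56563737 -0.03050899  0.16      ] shift tool [-537.9 -447.4   41.4]
```

Emit:
arm_command(targets="-45 -37 0 0 0 0; -45 -37 0 0 0 0; -45 -37 0 0 0 0; -45 -37 0 0 0 0; -45 -37 0 0 0 0", grip=0)

```text
clock: 1.72
position: [0.3706, 0.3261, 0.2017]
ee_rot: [0.185, 0.983, 0.0, 0.0]
ft_force: [0.2, -0.3, 0.1]
grip_width: 0.001
```

Emit:
arm_command(targets="-45 -37 0 0 0 0; -45 -37 0 0 0 0; -45 -37 0 0 0 0; -45 -37 0 0 0 0; -45 -37 0 0 0 0")

```text
clock: 2.35
position: [0.5127, 0.0719, 0.2018]
ee_rot: [0.185, 0.983, 0.0, 0.0]
ft_force: [0.7, 0.3, 1.3]
grip_width: -0.004
```

Emit:
arm_command(targets="-45 -37 0 0 0 0; 0 0 0 0 0 -0.17; 0 0 0 0 0 -0.17; 0 0 0 0 0 -0.17; 0 0 0 0 0 -0.167")

```text
clock: 2.98
position: [0.5404, 0.0227, 0.2015]
ee_rot: [-0.154, 0.988, 0.0, 0.0]
ft_force: [-0.3, 0.3, -0.7]
grip_width: 0.0
```

```bash
cat >> h.py <<'E'
yaw=.3043; q0=np.array([.54274,-.0377,0])
CX=np.array([np.cos(yaw),np.sin(yaw),0]);CY=np.array([-np.sin(yaw),np.cos(yaw),0]);CZ=np.array([0,0,1.])
C=np.c_[CX,CY,CZ]
def cad(p): return C.T@(np.array(p)-q0)*1e3
def wor(p): return q0+C@np.array(p)/1e3
def st():
    o=manip.get_obs(); T=R.from_quat(o["ee_rot"])
    tip=o["position"]+T.apply([0,0,.008])
    print("t",o["clock"],"tip caddy",cad(tip).round(1),"axes in caddy\n",(C.T@T.as_matrix()).round(3),"F",np.round(C.T@o["ft_force"],2),"j",np.round(o["joint_pos"],2),"g",o["grip_width"])
    return o,T,tip
def to(p):
    "tool-frame shift to bring tip to caddy p mm"
    o,T,tip=st(); print("shift",(T.inv().apply(wor(p)-tip)*1e3).round(1))
E
python3 - <<'E'
from h import *
to([24,0,95])
c=shot("wrist","w2.png")
for n in ["cover_pad","bobbin","spool"]:
  for r in manip.search_frame(c,n)[:2]: w=c2w(c,r["xyz"]);print(n,r["p"],cad(w).round(1),proj(c,w))
print(proj(c,[wor([15,35,80.5]),wor([15,-35,80.5]),wor([33,35,80.5]),wor([33,-35,80.5]),wor([0,0,60]),wor([-35.4,-45.4,74])]).round(1))
E
```

```text
t 2.975 tip caddy [ 15.9  58.4 193.5] axes in caddy
 [[-1.    -0.005  0.   ]
 [-0.005  1.     0.   ]
 [-0.     0.    -1.   ]] F [-0.16  0.35 -0.68] j [-0.48  0.14  0.4   1.71 -0.06  1.3   1.8 ] g 9.952657188616376e-05
shift [ -7.8 -58.4  98.5]
cover_pad 0.85 [51.2 -0.6 79. ] [[224.49052873 222.81401127]]
cover_pad 0.18 [ 3.  -2.8 62.8] [[222.90167205 172.16219507]]
bobbin 0.66 [-107.4 -157.7   19.5] [[75.69407273 58.22677872]]
bobbin 0.64 [  -3.8 -209.8   21. ] [[ 45.69898735 158.1318373 ]]
spool 0.85 [-37.   48.6 100.4] [[272.53470527 134.74354633]]
[[259.3 188.2]
 [186.7 187.8]
 [259.6 206.1]
 [188.2 205.7]
 [226.  168.8]
 [173.1 133.8]]
```

View pics/w2.png

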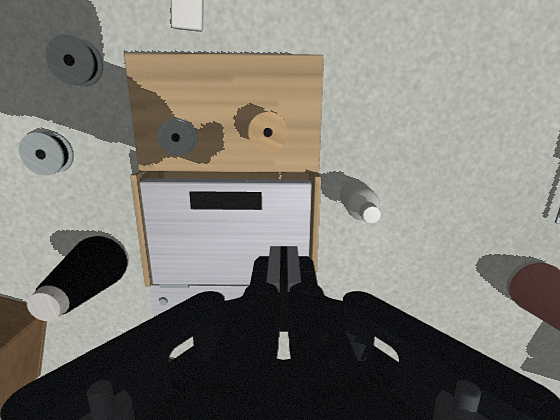

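Emit:
arm_command(targets="-4 -28 20 0 0 0; -4 -28 40 0 0 0; 0 0 38 0 0 0; 0 0 11 0 0 0; 0 0 0 0 0 0")

```text
clock: 3.8
position: [0.5648, -0.0279, 0.0927]
ee_rot: [-0.151, 0.989, 0.0, -0.0]
ft_force: [1.2, 0.8, 0.9]
grip_width: 0.001
```

Emit:
arm_command(targets="0 0 4 0 0 0; 0 0 3 0 0 0; 0 0 2.5 0 0 0; 0 0 0 0 0 0")

```text
clock: 4.3
position: [0.5647, -0.0282, 0.0829]
ee_rot: [-0.151, 0.988, 0.0, -0.0]
ft_force: [-0.8, -0.3, -0.4]
grip_width: 0.001
```

Run:
```python
from h import *
st(); shot("scene","s3.png")
```

```text
t 4.3 tip caddy [23.8  2.4 74.9] axes in caddy
 [[-1.  0. -0.]
 [ 0.  1.  0.]
 [ 0.  0. -1.]] F [-0.85 -0.05 -0.45] j [-0.39  0.31  0.42  1.78 -0.14  1.08  1.96] g 0.0005675319273804892
```

Emit:
arm_command(targets="0 0 2 0 0 0; 0 0 1.5 0 0 0; 0 0 0 0 0 0; 0 0 0 0 0 0")

```text
clock: 4.85
position: [0.5648, -0.0283, 0.0794]
ee_rot: [-0.151, 0.988, 0.0, 0.0]
ft_force: [-0.5, 0.3, 0.3]
grip_width: 0.002
```

Run:
```python
from h import *
st(); c=shot("scene"); a=c["frame"][140:290,200:350,::-1].copy(); cv2.imwrite("pics/s4.png",cv2.resize(a,None,fx=4,fy=4,interpolation=cv2.INTER_CUBIC))
```

```text
t 4.85 tip caddy [23.9  2.4 71.4] axes in caddy
 [[-1.  0.  0.]
 [ 0.  1.  0.]
 [-0.  0. -1.]] F [-0.38  0.44  0.3 ] j [-0.39  0.32  0.42  1.79 -0.15  1.07  1.96] g 0.0018344035413552123
```

View pics/s4.png

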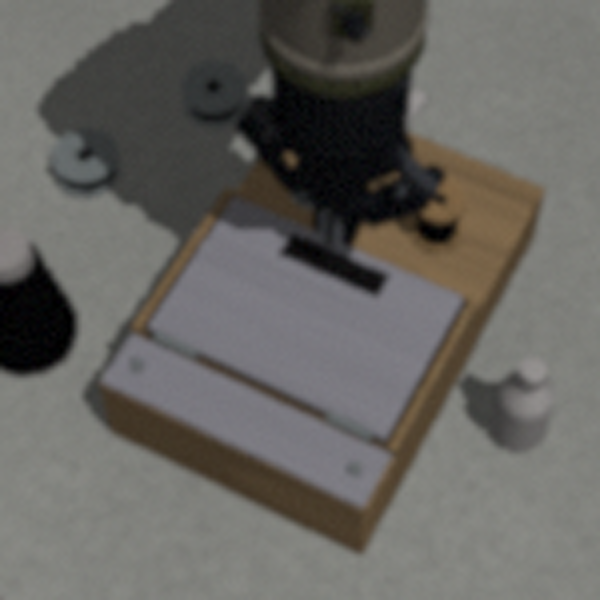

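Run:
```python
from h import *
c=shot("scene"); s=8
a=c["frame"][175:235,240:320,::-1].copy(); a=cv2.resize(a,None,fx=s,fy=s,interpolation=cv2.INTER_CUBIC)
o,T,tip=st()
pts=[tip+T.apply([sx*.011,sy*.015,d]) for d in (0,-.06) for sx in(-1,1) for sy in (-1,1)]
for p in proj(c,pts):
    cv2.circle(a,tuple(int(v) for v in ((p-[240,175])*s+s/2)),3,(0,0,255),-1)
for p in proj(c,[wor(np.array(v)) for v in([15,35,80.5],[33,35,80.5],[33,-35,80.5],[15,-35,80.5])]):
    cv2.circle(a,tuple(int(v) for v in ((p-[240,175])*s+s/2)),3,(0,255,0),-1)
cv2.imwrite("pics/s5.png",a)
w=shot("wrist","w5.png")
```

```text
t 4.95 tip caddy [23.9  2.4 71.4] axes in caddy
 [[-1.  0.  0.]
 [ 0.  1.  0.]
 [-0.  0. -1.]] F [-0.19 -0.27 -0.47] j [-0.39  0.32  0.42  1.79 -0.15  1.07  1.96] g -0.0011772782660115948
```

View pics/s5.png

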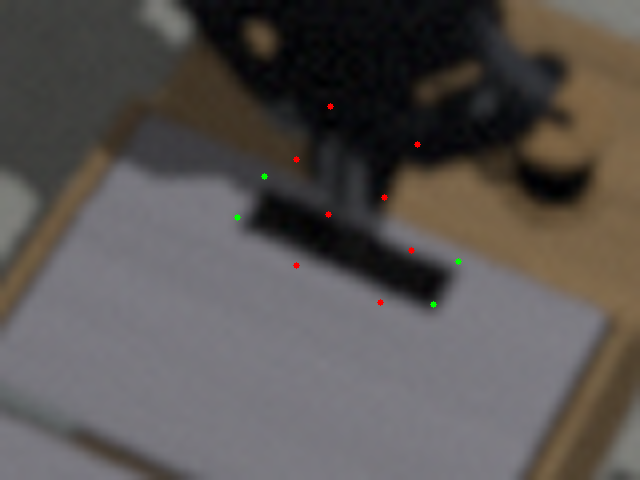

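View pics/w5.png

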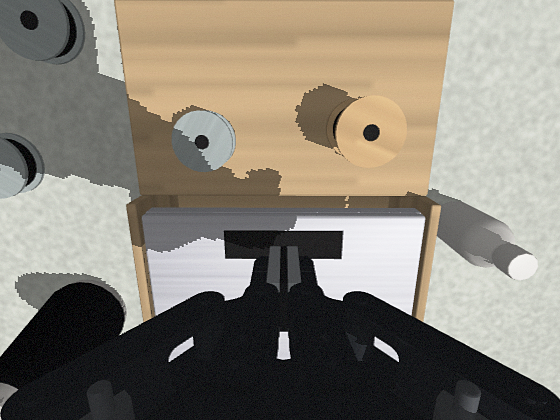

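The cover hasn't moved and there is no contact force, so the tips sit higher than I modelled. I'll keep going down in small steps and watch the force.

Emit:
arm_command(targets="0 0 2 0 0 0; 0 0 2 0 0 0; 0 0 0 0 0 0")

```text
clock: 5.38
position: [0.5646, -0.0282, 0.0751]
ee_rot: [-0.152, 0.988, 0.0, -0.0]
ft_force: [0.5, 0.2, 0.9]
grip_width: -0.004
```

```bash
cat > sc.py <<'E'
from h import *
import sys
st(); c=shot("scene"); a=c["frame"][165:245,240:340,::-1].copy(); cv2.imwrite("pics/"+sys.argv[1],cv2.resize(a,None,fx=7,fy=7,interpolation=cv2.INTER_CUBIC))
E
python3 sc.py s6.png
```

```text
t 5.375 tip caddy [23.7  2.5 67.1] axes in caddy
 [[-1.  0. -0.]
 [ 0.  1.  0.]
 [ 0.  0. -1.]] F [0.56 0.01 0.94] j [-0.39  0.32  0.42  1.79 -0.15  1.06  1.96] g -0.0035024488424779702
```

View pics/s6.png

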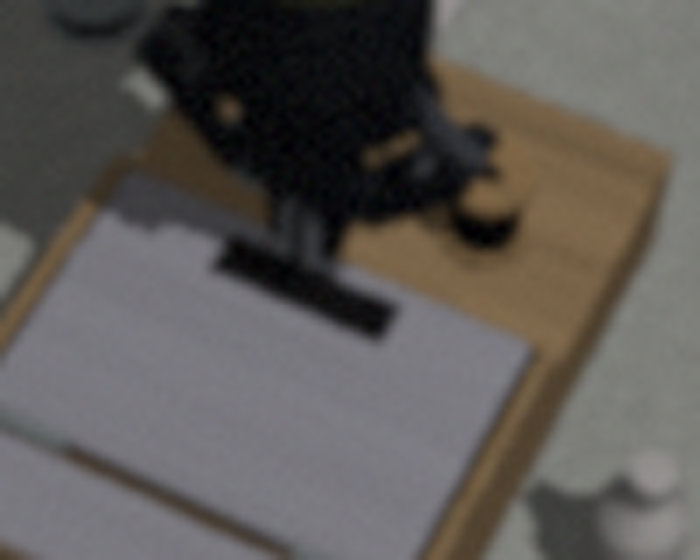

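Emit:
arm_command(targets="0 0 2 0 0 0; 0 0 0 0 0 0")

```text
clock: 5.68
position: [0.5647, -0.0282, 0.0732]
ee_rot: [-0.152, 0.988, 0.0, -0.0]
ft_force: [-0.5, -0.3, -0.3]
grip_width: 0.002
```

Emit:
arm_command(targets="0 0 2 0 0 0; 0 0 0 0 0 0")

```text
clock: 5.92
position: [0.5647, -0.0282, 0.0712]
ee_rot: [-0.152, 0.988, 0.0, -0.0]
ft_force: [0.0, 0.8, 1.0]
grip_width: -0.001
```

Emit:
arm_command(targets="0 0 2 0 0 0; 0 0 0 0 0 0")

```text
clock: 6.18
position: [0.5647, -0.0283, 0.0692]
ee_rot: [-0.151, 0.988, 0.0, -0.0]
ft_force: [0.0, -0.5, -0.7]
grip_width: 0.004
```

```bash
python3 sc.py s7.png
```

```text
t 6.175 tip caddy [23.7  2.4 61.2] axes in caddy
 [[-1.  0. -0.]
 [ 0.  1.  0.]
 [ 0.  0. -1.]] F [-0.09 -0.45 -0.73] j [-0.38  0.33  0.42  1.8  -0.15  1.05  1.97] g 0.0037385908114061276
```

View pics/s7.png

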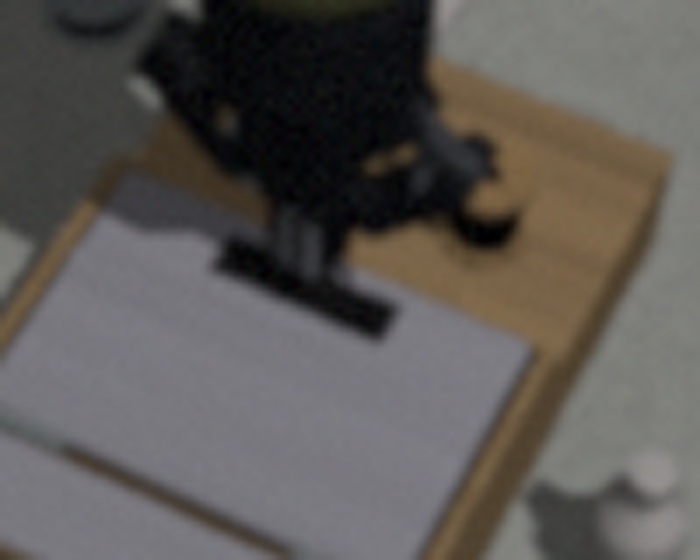

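Emit:
arm_command(targets="0 0 3 0 0 0; 0 0 0 0 0 0")

```text
clock: 6.48
position: [0.5646, -0.0282, 0.0661]
ee_rot: [-0.152, 0.988, 0.0, -0.0]
ft_force: [-0.7, 0.1, 0.5]
grip_width: -0.001
```

Emit:
arm_command(targets="0 0 2 0 0 0; 0 0 0 0 0 0")

```text
clock: 6.72
position: [0.5647, -0.0283, 0.0642]
ee_rot: [-0.152, 0.988, 0.0, -0.0]
ft_force: [0.5, -0.4, 1.5]
grip_width: 0.003
```

Emit:
arm_command(targets="0 0 2 0 0 0; 0 0 0 0 0 0")

```text
clock: 6.98
position: [0.5647, -0.0282, 0.0622]
ee_rot: [-0.151, 0.988, 0.0, -0.0]
ft_force: [0.9, -0.0, 0.6]
grip_width: -0.001
```

```bash
python3 sc.py s8.png; python3 -c "
from h import *
shot('wrist','w8.png')"
```

```text
t 6.975 tip caddy [23.8  2.4 54.2] axes in caddy
 [[-1.  0. -0.]
 [ 0.  1.  0.]
 [ 0.  0. -1.]] F [ 0.84 -0.29  0.64] j [-0.38  0.34  0.42  1.8  -0.16  1.04  1.97] g -0.0009998358251836694
```

View pics/s8.png

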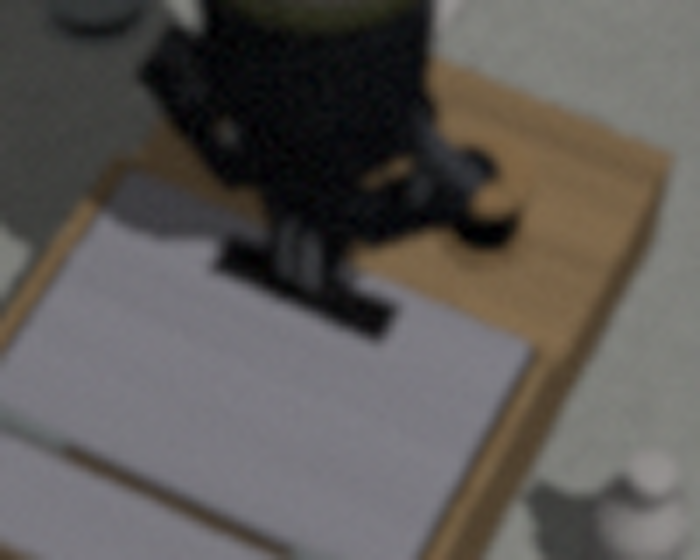

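View pics/w8.png

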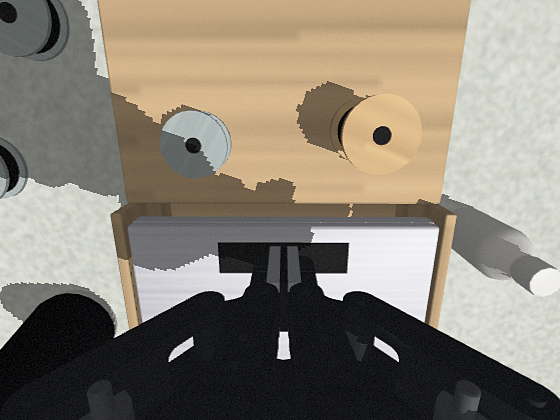

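Run:
```python
from h import *
o,T,tip=st(); c=shot("wrist"); s=shot("scene")
for d in np.arange(-.06,.03,.01):
  P=[o["position"]+T.apply([x,0,d]) for x in (-.011,.011)]
  print(round(d,3),proj(c,P).round(0).tolist(), ((proj(s,P)-[240,165])*7+3).round(0).tolist())
print(proj(c,[wor([x,y,80.5]) for x in(15,33) for y in (35,-35)]).round(0).tolist())
```

```text
t 7.075 tip caddy [23.8  2.4 54.4] axes in caddy
 [[-1.  0. -0.]
 [ 0.  1.  0.]
 [ 0.  0. -1.]] F [ 0.8   0.19 -0.23] j [-0.38  0.34  0.42  1.8  -0.16  1.04  1.97] g -0.001193591480892385
-0.06 [[284.0, 319.0], [284.0, 272.0]] [[297.0, 240.0], [326.0, 194.0]]
-0.05 [[284.0, 305.0], [284.0, 261.0]] [[297.0, 256.0], [325.0, 210.0]]
-0.04 [[284.0, 292.0], [284.0, 251.0]] [[297.0, 271.0], [325.0, 226.0]]
-0.03 [[284.0, 281.0], [284.0, 242.0]] [[296.0, 286.0], [324.0, 241.0]]
-0.02 [[284.0, 272.0], [284.0, 234.0]] [[296.0, 301.0], [324.0, 256.0]]
-0.01 [[284.0, 263.0], [284.0, 227.0]] [[296.0, 316.0], [323.0, 271.0]]
0.0 [[284.0, 255.0], [284.0, 221.0]] [[295.0, 331.0], [323.0, 286.0]]
0.01 [[284.0, 248.0], [284.0, 216.0]] [[295.0, 345.0], [322.0, 301.0]]
0.02 [[284.0, 242.0], [284.0, 211.0]] [[295.0, 359.0], [322.0, 315.0]]
[[345.0, 237.0], [213.0, 237.0], [343.0, 267.0], [216.0, 267.0]]
```

Both cameras put the shut fingertips about 33 mm behind the reported TCP, at z ≈ 95 mm. I'll trust that and continue down in small steps.

Emit:
arm_command(targets="0 0 3 0 0 0; 0 0 3 0 0 0; 0 0 0 0 0 0")

```text
clock: 7.55
position: [0.5646, -0.0283, 0.056]
ee_rot: [-0.152, 0.988, 0.0, -0.0]
ft_force: [-0.6, 0.0, 0.7]
grip_width: -0.003
```

Emit:
arm_command(targets="0 0 3 0 0 0; 0 0 0 0 0 0")

```text
clock: 7.8
position: [0.5646, -0.0283, 0.0531]
ee_rot: [-0.151, 0.988, 0.0, -0.0]
ft_force: [-0.6, -0.1, 0.1]
grip_width: -0.003
```

```bash
python3 sc.py s9.png; python3 -c "
from h import *
shot('wrist','w9.png')"
```

```text
t 7.8 tip caddy [23.7  2.4 45.1] axes in caddy
 [[-1.  0. -0.]
 [ 0.  1.  0.]
 [ 0.  0. -1.]] F [-0.56  0.11  0.14] j [-0.38  0.35  0.41  1.81 -0.16  1.02  1.97] g -0.0033692508323864357
```

View pics/s9.png

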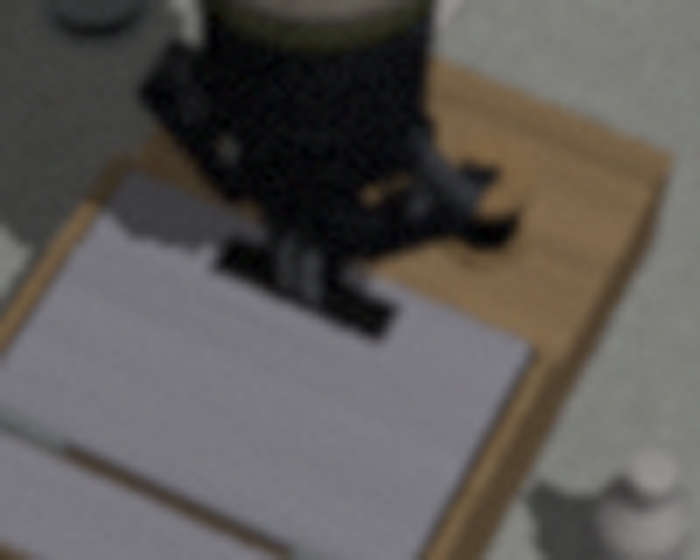

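View pics/w9.png

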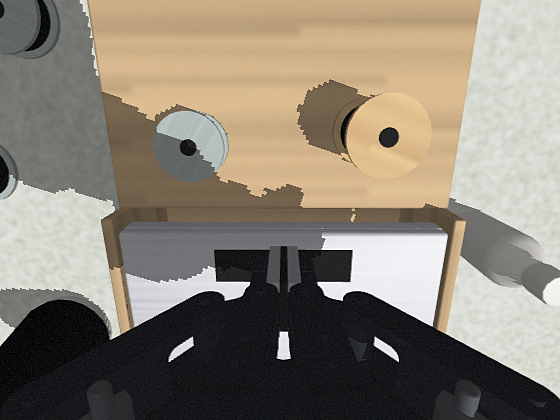

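Emit:
arm_command(targets="0 0 3 0 0 0; 0 0 0 0 0 0")

```text
clock: 8.15
position: [0.5649, -0.0283, 0.0503]
ee_rot: [-0.152, 0.988, 0.0, 0.0]
ft_force: [-0.5, 0.0, 1.4]
grip_width: -0.002
```

Emit:
arm_command(targets="0 0 2 0 0 0; 0 0 0 0 0 0")

```text
clock: 8.4
position: [0.5648, -0.0282, 0.0483]
ee_rot: [-0.152, 0.988, 0.0, 0.0]
ft_force: [-0.1, -0.7, 1.0]
grip_width: 0.001
```

Emit:
arm_command(targets="0 0 2 0 0 0; 0 0 0 0 0 0")

```text
clock: 8.65
position: [0.5648, -0.0283, 0.0463]
ee_rot: [-0.152, 0.988, 0.0, 0.0]
ft_force: [0.2, -0.0, 1.4]
grip_width: 0.002
```

Emit:
arm_command(targets="0 0 2 0 0 0; 0 0 0 0 0 0")

```text
clock: 8.9
position: [0.5648, -0.0283, 0.0443]
ee_rot: [-0.151, 0.988, 0.0, 0.0]
ft_force: [-0.2, 1.3, 1.8]
grip_width: 0.002
```

```bash
python3 sc.py s10.png; python3 -c "
from h import *
shot('wrist','w10.png')"
```

```text
t 8.9 tip caddy [23.9  2.4 36.3] axes in caddy
 [[-1.  0.  0.]
 [ 0.  1.  0.]
 [-0.  0. -1.]] F [0.16 1.29 1.76] j [-0.38  0.36  0.41  1.82 -0.17  1.    1.98] g 0.002060114507604114
```

View pics/s10.png

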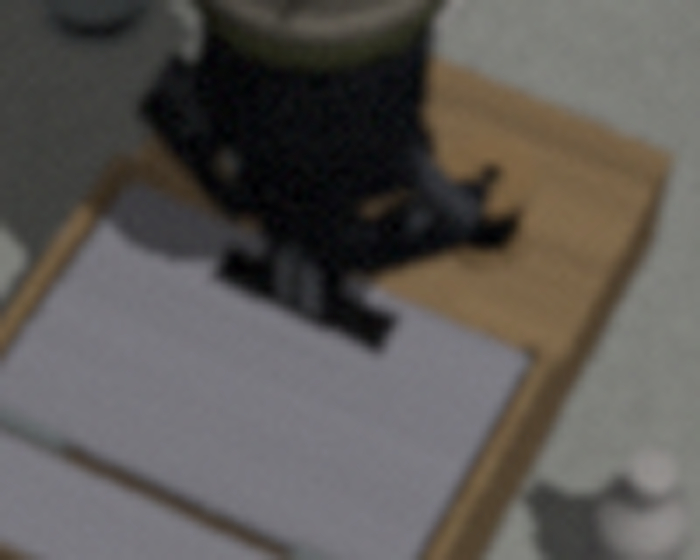

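View pics/w10.png

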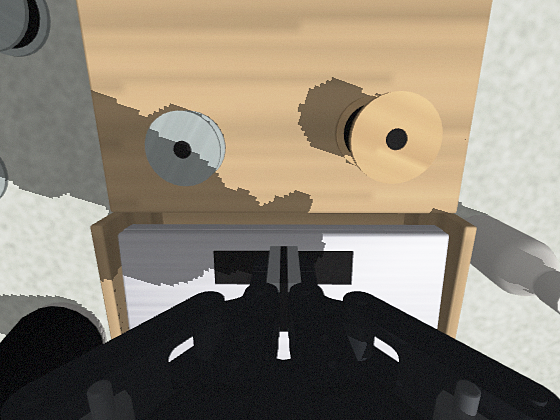

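Emit:
arm_command(targets="0 0 1.5 0 0 0; 0 0 0 0 0 0")

```text
clock: 9.25
position: [0.5648, -0.0283, 0.0428]
ee_rot: [-0.152, 0.988, 0.0, 0.0]
ft_force: [0.7, -0.8, 1.6]
grip_width: 0.001
```

Emit:
arm_command(targets="0 0 1 0 0 0; 0 0 0 0 0 0")

```text
clock: 9.5
position: [0.5649, -0.0283, 0.0419]
ee_rot: [-0.152, 0.988, 0.0, 0.0]
ft_force: [0.6, -0.5, 1.1]
grip_width: -0.002
```

```bash
cat > padz.py <<'E'
# estimate pad height from scene image: compare template shift of pad's right end vs first scene picture
from h import *
import sys
o,T,tip=st(); c=shot("scene",sys.argv[1])
ref=cv2.imread("pics/scene0.png",0); cur=cv2.imread("pics/"+sys.argv[1],0)
t=ref[206:217,288:300]
def up(a): return cv2.resize(a,None,fx=8,fy=8,interpolation=cv2.INTER_CUBIC)
r=cv2.matchTemplate(up(cur[196:232,278:310]),up(t),cv2.TM_CCOEFF_NORMED); _,v,_,l=cv2.minMaxLoc(r)
print("score",v,"shift px",(l[0]-80)/8,(l[1]-80)/8)
for th in(0,-.04,-.07,-.09,-.11):
    f=lambda th:wor([118-94*np.cos(th)+4*np.sin(th),33,76+94*np.sin(th)+4*np.cos(th)])
    print(th,(proj(c,f(th))-proj(c,f(0))).round(2))
E
python3 padz.py s11.png
```

```text
t 9.5 tip caddy [23.9  2.4 33.9] axes in caddy
 [[-1.  0.  0.]
 [ 0.  1. -0.]
 [-0. -0. -1.]] F [ 0.46 -0.64  1.15] j [-0.38  0.36  0.41  1.82 -0.17  1.    1.98] g -0.0021320880122314436
score 0.9851853847503662 shift px 0.0 1.875
0 [[0. 0.]]
-0.04 [[-0.04  0.76]]
-0.07 [[-0.09  1.36]]
-0.09 [[-0.13  1.78]]
-0.11 [[-0.18  2.2 ]]
```

Emit:
arm_command(targets="0 0 -55 0 0 0; 15 0 -55 0 0 0; 30 0 -40 0 0 0; 30 0 0 0 0 0; 0 0 0 0 0 0")

```text
clock: 10.18
position: [0.4921, -0.0514, 0.1924]
ee_rot: [-0.151, 0.989, 0.001, 0.0]
ft_force: [0.0, 0.7, 0.2]
grip_width: -0.005
```

Emit:
arm_command(targets="0 -15 0 0 0 0; 0 -15 0 0 0 0; 0 -15 0 0 0 0; 0 0 0 0 0 0; 0 0 0 0 0 0")

```text
clock: 10.8
position: [0.5067, -0.0935, 0.1916]
ee_rot: [-0.152, 0.988, 0.0, -0.0]
ft_force: [-0.4, 0.1, -0.3]
grip_width: -0.004
```

```bash
sed -i 's/T.apply(\[0,0,.008\])/T.apply([0,0,-.0305])/; s/^q0=.*//' h.py; sed -i 's/q0=np.array(\[.54274,-.0377,0\])/q0=np.array([.54274,-.0377,0])+np.array([.0010,.0019,0])/' h.py
python3 - <<'E'
from h import *
st(); s=shot("scene","s12.png"); shot("top","t12.png"); w=shot("wrist","w12.png")
E
```

```text
t 10.8 tip caddy [-52.6 -43.9 222.1] axes in caddy
 [[-1.     0.    -0.001]
 [ 0.     1.     0.   ]
 [ 0.001  0.    -1.   ]] F [-0.41  0.19 -0.35] j [-0.37  0.09  0.5   1.79 -0.04  1.28  2.01] g -0.004366438567352423
```

View pics/s12.png

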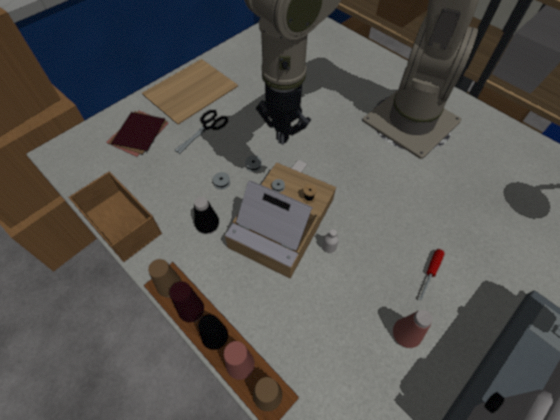

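View pics/w12.png

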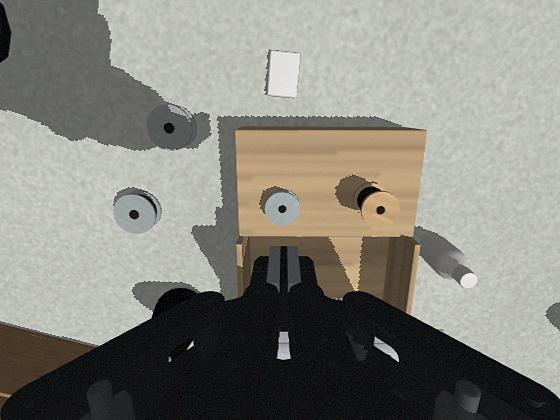

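Run:
```python
from h import *
c=shot("wrist"); cv2.imwrite("pics/w13.png",cv2.resize(c["frame"][115:245,220:440,::-1],None,fx=3.5,fy=3.5,interpolation=cv2.INTER_CUBIC))
for n,uv,z in [("front",(236,128),.06),("front",(426,128),.06),("edge",(237,236),.06),("edge",(417,236),.06),("bob",(281.5,208),.074),("bobL",(264,208),.074),("bobR",(299,208),.074),("spool",(381,210),.098)]:
    print(n,cad(ray(c,uv,z)).round(1))
to([-76,-42,100])
```

```text
front [-109.4  -88.6   60. ]
front [-109.6   91.1   60. ]
edge [  0.7 -92.3  60. ]
edge [ 0.5 96.3 60. ]
bob [-34.5 -45.6  74. ]
bobL [-34.5 -62.6  74. ]
bobR [-34.6 -28.6  74. ]
spool [-40.3  43.5  98. ]
t 11.0 tip caddy [-52.5 -43.6 222.4] axes in caddy
 [[-1.    -0.001  0.   ]
 [-0.001  1.     0.   ]
 [-0.     0.    -1.   ]] F [ 0.38 -0.77  0.27] j [-0.37  0.09  0.5   1.79 -0.04  1.28  2.01] g -0.001050483907717557
shift [ 23.5   1.6 122.4]
```

View pics/w13.png

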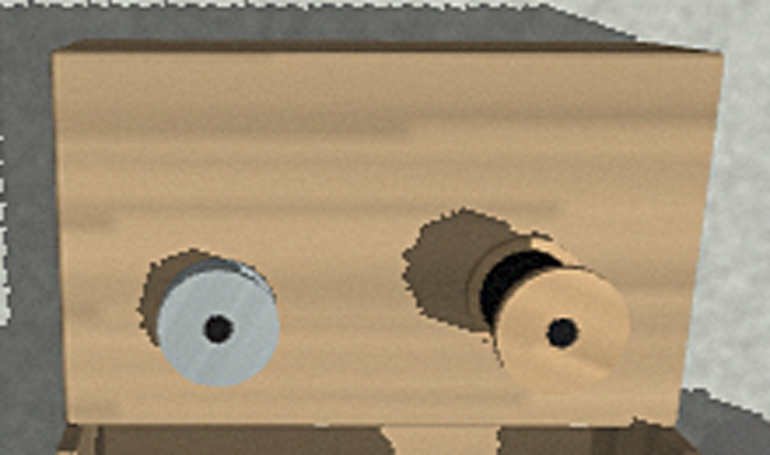

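The crop confirms the bobbin: 34 mm across, at caddy (-34.5, -45.6) mm, lying flat. The spool is well to the side.

Emit:
arm_command(targets="25 -2 30 0 -0.1 0; 0 0 30 0 -0.1 0; 0 0 20 0 0 0; 0 0 0 0 0 0")

```text
clock: 11.5
position: [0.4892, -0.1005, 0.1116]
ee_rot: [-0.151, 0.984, 0.015, 0.098]
ft_force: [0.1, -0.7, 0.2]
grip_width: -0.0
```

Run:
```python
from h import *
to([-76,-45.6,66])
```

```text
t 11.5 tip caddy [-77.4 -45.5 141.5] axes in caddy
 [[-0.98  -0.     0.197]
 [-0.     1.     0.001]
 [-0.197  0.001 -0.98 ]] F [-0.1  -0.75  0.21] j [-0.34 -0.02  0.52  2.08 -0.1   0.91  2.11] g -0.00027544946193351454
shift [13.5 -0.2 74.3]
```

Emit:
arm_command(targets="7 0 35 0 0 0; 6 0 30 0 0 0; 0 0 0 0 0 0")

```text
clock: 11.88
position: [0.4894, -0.1006, 0.0453]
ee_rot: [-0.151, 0.984, 0.015, 0.097]
ft_force: [0.3, 0.2, 0.6]
grip_width: -0.0
```

Run:
```python
from h import *
to([-76,-45.6,66]); shot("wrist","w14.png")
s=shot("scene"); cv2.imwrite("pics/s14.png",cv2.resize(s["frame"][140:240,230:350,::-1],None,fx=6,fy=6,interpolation=cv2.INTER_CUBIC))
```

```text
t 11.875 tip caddy [-77.2 -45.6  75.2] axes in caddy
 [[-0.981 -0.     0.196]
 [-0.     1.     0.001]
 [-0.196  0.001 -0.981]] F [0.33 0.07 0.63] j [-0.33  0.09  0.54  2.14 -0.2   0.76  2.21] g -8.487562348968239e-05
shift [ 0.6 -0.   9.3]
```

View pics/w14.png

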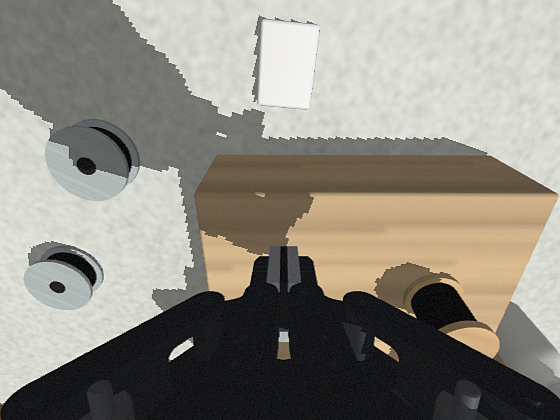

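View pics/s14.png

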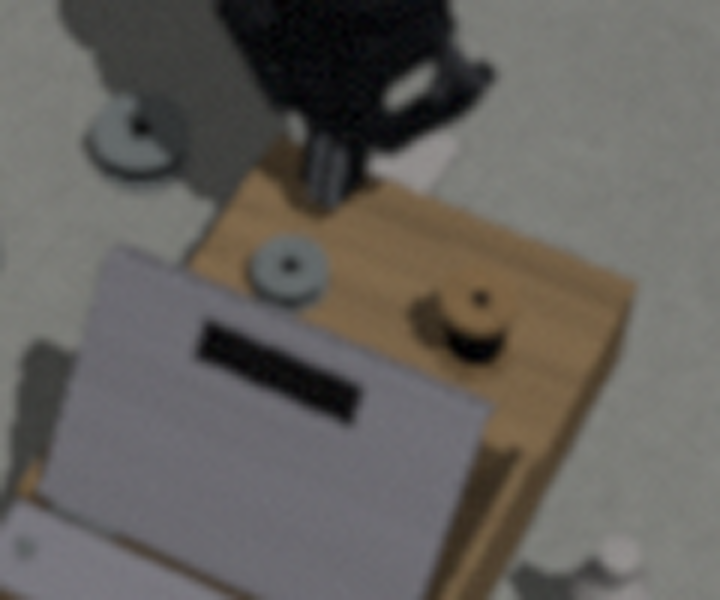

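Emit:
arm_command(targets="1 0 5 0 0 0; 0 0 3 0 0 0; 0 0 0 0 0 0")

```text
clock: 12.35
position: [0.4909, -0.1007, 0.0382]
ee_rot: [-0.151, 0.984, 0.015, 0.099]
ft_force: [-0.6, 0.2, 0.2]
grip_width: 0.001
```

Run:
```python
from h import *
to([-64,-45.6,66])
s=shot("scene"); cv2.imwrite("pics/s15.png",cv2.resize(s["frame"][140:240,230:350,::-1],None,fx=6,fy=6,interpolation=cv2.INTER_CUBIC))
```

```text
t 12.35 tip caddy [-75.9 -46.1  68.1] axes in caddy
 [[-0.98   0.     0.199]
 [ 0.     1.     0.   ]
 [-0.199  0.    -0.98 ]] F [-0.47  0.35  0.23] j [-0.33  0.1   0.54  2.15 -0.22  0.74  2.23] g 0.0011928334295430978
shift [-11.2   0.5   4.4]
```

View pics/s15.png

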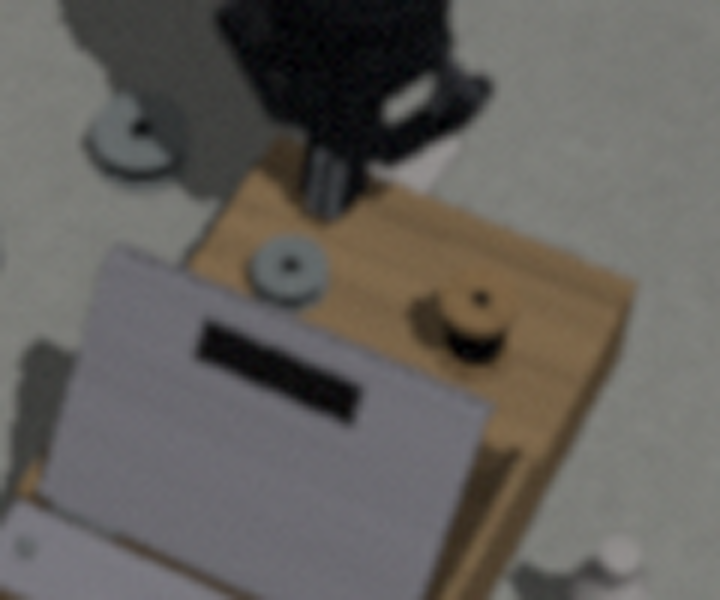

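Emit:
arm_command(targets="-5 0 2 0 0 0; -5 0 1 0 0 0; -5 0 1 0 0 0; -5 0 1 0 0 0; 0 0 0 0 0 0")

```text
clock: 13.02
position: [0.5109, -0.0944, 0.0372]
ee_rot: [-0.151, 0.983, 0.015, 0.099]
ft_force: [0.2, 0.4, 0.1]
grip_width: -0.001
```

Run:
```python
from h import *
to([-24,-45.6,67.5])
s=shot("scene"); cv2.imwrite("pics/s16.png",cv2.resize(s["frame"][140:240,230:350,::-1],None,fx=6,fy=6,interpolation=cv2.INTER_CUBIC))
```

```text
t 13.025 tip caddy [-55.  -46.1  67. ] axes in caddy
 [[-0.98  -0.     0.199]
 [-0.     1.    -0.   ]
 [-0.199 -0.    -0.98 ]] F [0.27 0.29 0.14] j [-0.33  0.15  0.53  2.11 -0.25  0.74  2.23] g -0.0011898590294566842
shift [-30.5   0.5   5.7]
```

View pics/s16.png

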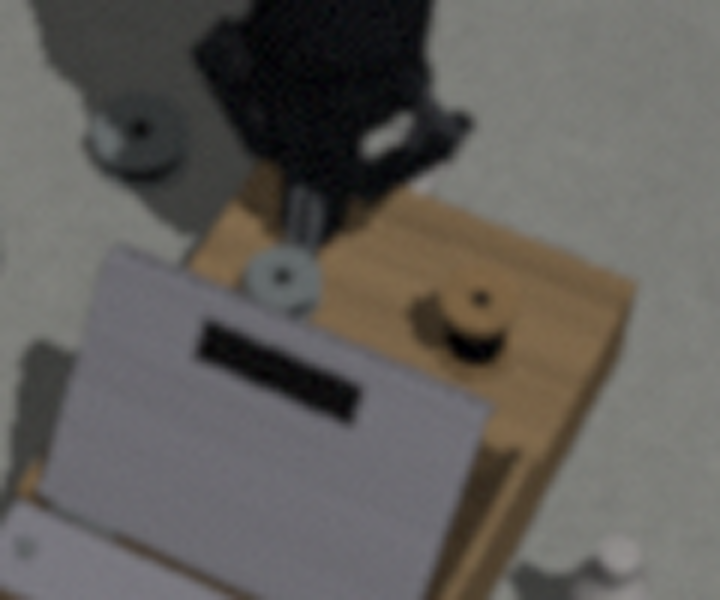

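Emit:
arm_command(targets="-6 0 1 0 0 0; -6 0 1 0 0 0; -6 0 1.5 0 0 0; -6 0 1 0 0 0; -6 0 1 0 0 0")

```text
clock: 13.7
position: [0.54, -0.0853, 0.0377]
ee_rot: [-0.151, 0.984, 0.015, 0.099]
ft_force: [0.3, 0.3, -0.1]
grip_width: -0.001
```

Run:
```python
from h import *
to([-10,-45.6,67.5])
s=shot("scene"); cv2.imwrite("pics/s17.png",cv2.resize(s["frame"][140:240,230:350,::-1],None,fx=6,fy=6,interpolation=cv2.INTER_CUBIC))
```

```text
t 13.7 tip caddy [-24.4 -46.1  67.6] axes in caddy
 [[-0.98   0.     0.199]
 [ 0.     1.     0.   ]
 [-0.199  0.    -0.98 ]] F [ 0.34  0.16 -0.07] j [-0.34  0.21  0.51  2.04 -0.28  0.76  2.22] g -0.0007058887837049684
shift [-14.1   0.5   3. ]
```

View pics/s17.png

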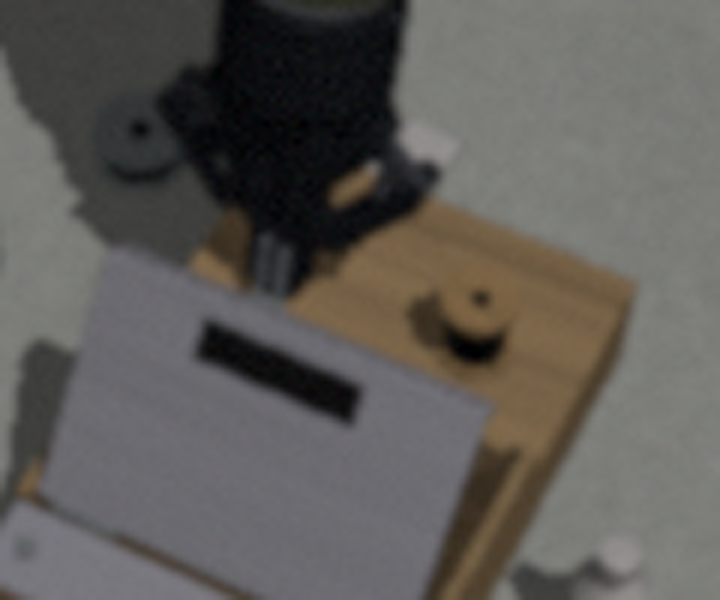

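Emit:
arm_command(targets="-6 0 1 0 0 0; -6 0 1 0 0 0; -5 0 1 0 0 0; 0 0 0 0 0 0")

```text
clock: 14.25
position: [0.5564, -0.0801, 0.0382]
ee_rot: [-0.151, 0.983, 0.015, 0.099]
ft_force: [0.8, -0.2, 0.0]
grip_width: 0.001
```

Run:
```python
from h import *
st()
s=shot("top"); cv2.imwrite("pics/t18.png",cv2.resize(s["frame"][140:290,210:400,::-1],None,fx=4,fy=4,interpolation=cv2.INTER_CUBIC))
shot("wrist","w18.png")
```

```text
t 14.25 tip caddy [ -7.3 -46.   68.1] axes in caddy
 [[-0.98  -0.     0.199]
 [-0.     1.    -0.   ]
 [-0.199 -0.    -0.98 ]] F [ 0.71 -0.42  0.03] j [-0.34  0.24  0.51  2.01 -0.29  0.76  2.22] g 0.0005938507759176967
```

View pics/t18.png

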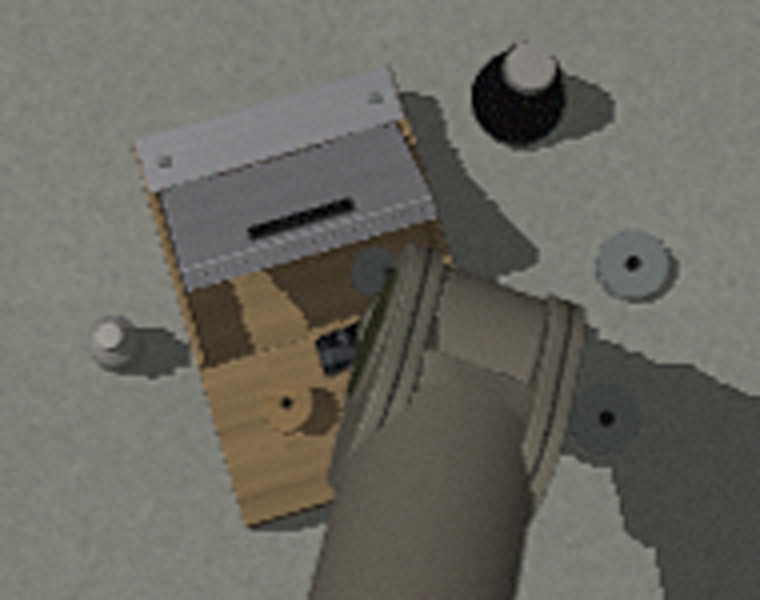

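View pics/w18.png

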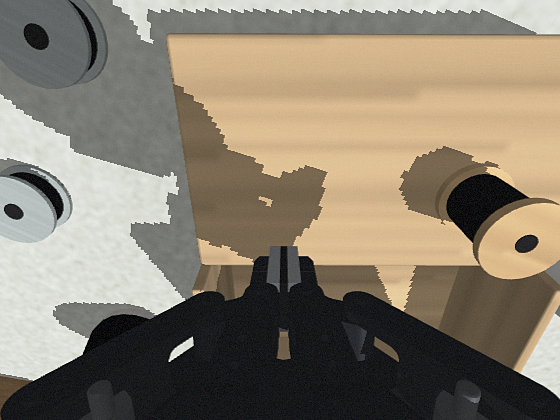

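The bobbin is in the bin, at top crop (372,270). I'll retract, lift and untilt.

Emit:
arm_command(targets="25 0 -8 0 0 0; 20 0 -40 0 0 0; 0 0 -55 0 0 0; 0 0 -55 0 0.1 0; 0 0 -20 0 0.1 0")

```text
clock: 14.98
position: [0.4827, -0.1043, 0.2081]
ee_rot: [-0.151, 0.989, -0.0, 0.002]
ft_force: [0.7, 0.0, -1.1]
grip_width: 0.002
```

Emit:
arm_command(targets="0 30 0 0 0 0; 0 20 0 0 0 0; 0 0 0 0 0 0")

```text
clock: 15.35
position: [0.4669, -0.0547, 0.204]
ee_rot: [-0.153, 0.988, 0.0, 0.0]
ft_force: [-0.0, -0.2, 0.5]
grip_width: 0.007
```

Run:
```python
from h import *
to([95,0,230])
s=shot("top"); cv2.imwrite("pics/t19.png",cv2.resize(s["frame"][140:290,210:400,::-1],None,fx=4,fy=4,interpolation=cv2.INTER_CUBIC))
w=shot("wrist","w19.png"); find(w,"bobbin",5); 
for r in manip.search_frame(s,"bobbin"): print(r["p"],cad(c2w(s,r["xyz"])).round(0))
```

```text
t 15.35 tip caddy [-79.    5.  234.5] axes in caddy
 [[-1.    -0.002  0.   ]
 [-0.002  1.     0.001]
 [-0.     0.001 -1.   ]] F [-0.09 -0.14  0.53] j [-0.46 -0.04  0.47  1.87  0.02  1.3   1.89] g 0.007444389064711459
shift [-174.    -5.4    4.5]
bobbin 0.95 [ 0.588 -0.071  0.019] [[243. 262.]]
bobbin 0.93 [ 0.492 -0.219  0.02 ] [[140. 154.]]
bobbin 0.6 [ 0.598 -0.244  0.023] [[103. 232.]]
0.62 [-114. -168.   22.]
0.51 [ -13. -217.   19.]
```

View pics/t19.png

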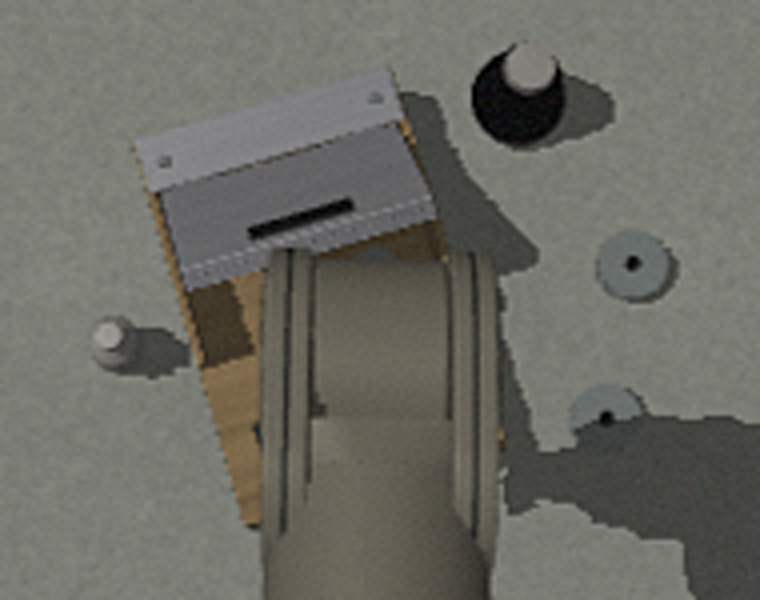

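View pics/w19.png

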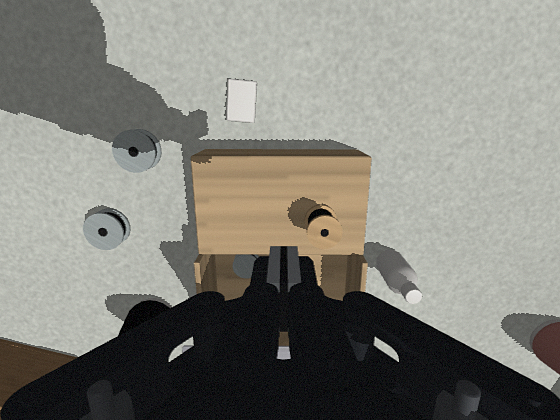

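The wrist picture shows the bobbin flat on the bin floor at (243,262), with its top at z ≈ 19 mm. Now I go over and beyond the open cover.

Emit:
arm_command(targets="-57 -2 0 0 0 0; -57 -2 0 0 0 0; -56 -2 0 0 0 0; 0 0 30 0 0 0; 0 0 0 0 0 0")

```text
clock: 16.18
position: [0.6299, -0.0115, 0.1713]
ee_rot: [-0.151, 0.989, -0.0, -0.003]
ft_force: [-0.2, -0.8, 0.6]
grip_width: -0.0
```

Run:
```python
from h import *
to([76,0,160])
for th in np.arange(.9,-.11,-.1): print(round(th,2), np.round([118-94*np.cos(th)+4*np.sin(th)+11,76+94*np.sin(th)+4*np.cos(th)],1))
s=shot("scene"); cv2.imwrite("pics/s20.png",cv2.resize(s["frame"][130:290,200:360,::-1],None,fx=4,fy=4,interpolation=cv2.INTER_CUBIC))
```

```text
t 16.175 tip caddy [ 89.7  -2.7 201.8] axes in caddy
 [[-1.     0.001 -0.005]
 [ 0.001  1.     0.   ]
 [ 0.005  0.    -1.   ]] F [-0.45 -0.73  0.56] j [-0.42  0.38  0.48  1.51 -0.18  1.3   1.95] g -0.0002854979639852983
shift [13.4  2.6 41.9]
0.9 [ 73.7 152.1]
0.8 [ 66.4 146.2]
0.7 [ 59.7 139.6]
0.6 [ 53.7 132.4]
0.5 [ 48.4 124.6]
0.4 [ 44.  116.3]
0.3 [ 40.4 107.6]
0.2 [37.7 98.6]
0.1 [35.9 89.4]
0.0 [35. 80.]
-0.1 [35.1 70.6]
```

View pics/s20.png

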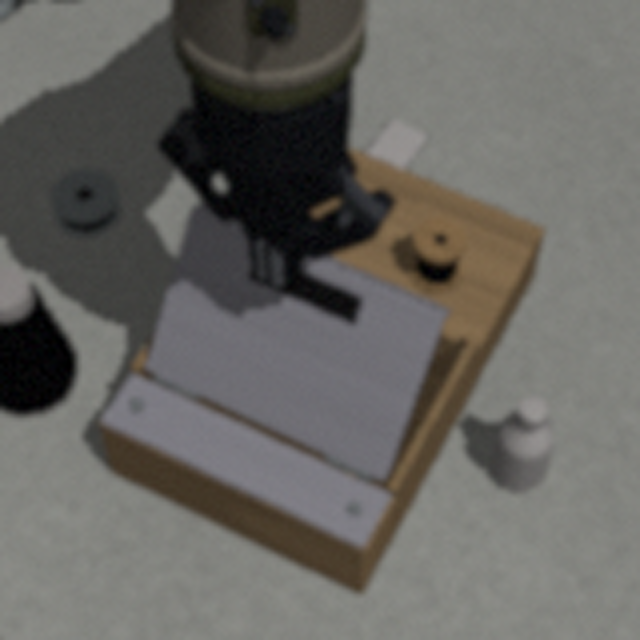

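Emit:
arm_command(targets="7 2 22 0 0 0; 6.5 1 20 0 0 0; 2 0 7 0 0 0; 0 0 0 0 0 0")

```text
clock: 16.73
position: [0.6157, -0.0127, 0.1262]
ee_rot: [-0.151, 0.988, 0.0, 0.001]
ft_force: [0.2, -0.7, 0.6]
grip_width: 0.0
```

Run:
```python
from h import *
to([73.7,0,152])
s=shot("scene"); cv2.imwrite("pics/s21.png",cv2.resize(s["frame"][160:250,230:330,::-1],None,fx=6,fy=6,interpolation=cv2.INTER_CUBIC))
w=shot("wrist","w21.png")
```

```text
t 16.725 tip caddy [ 75.5   0.5 156.7] axes in caddy
 [[-1.     0.001  0.001]
 [ 0.001  1.     0.   ]
 [-0.001  0.    -1.   ]] F [ 0.03 -0.7   0.64] j [-0.43  0.38  0.47  1.61 -0.18  1.2   1.96] g 0.0004384515636431025
shift [ 1.9 -0.5  4.7]
```

View pics/s21.png

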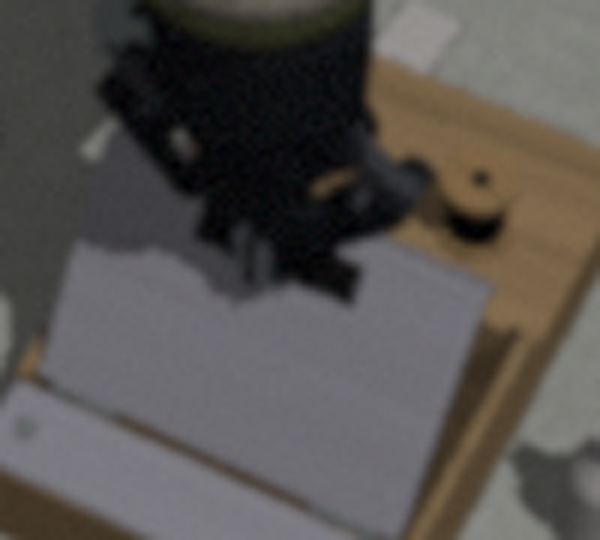

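View pics/w21.png

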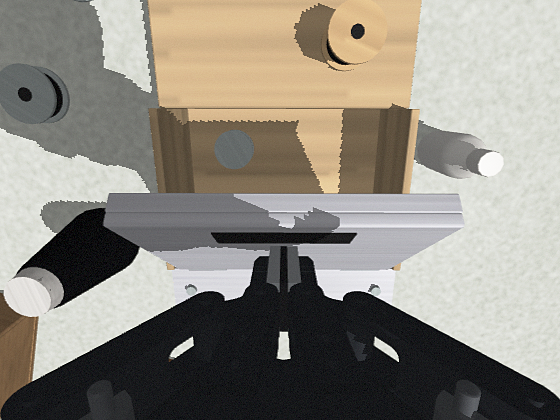

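The bobbin lies flat in the bin at wrist (235,150). The tip is just beyond and above the pad at (285,245). Closing along the arc.

Emit:
arm_command(targets="2 0 5 0 0 0; 7.5 0 6 0 0 0; 6.5 0 6.5 0 0 0; 6 0 7 0 0 0; 0 0 0 0 0 0")

```text
clock: 17.45
position: [0.5934, -0.0192, 0.0998]
ee_rot: [-0.151, 0.988, 0.0, -0.001]
ft_force: [0.2, -0.2, 1.4]
grip_width: -0.001
```

Run:
```python
from h import *
to([53.7,0,132.4]); w=shot("wrist","w22.png")
```

```text
t 17.45 tip caddy [ 52.4   0.9 130.3] axes in caddy
 [[-1.     0.    -0.002]
 [ 0.     1.     0.001]
 [ 0.002  0.001 -1.   ]] F [ 0.19 -0.22  1.44] j [-0.43  0.36  0.47  1.69 -0.18  1.13  1.97] g -0.0011636753189983007
shift [-1.3 -0.9 -2.1]
```

View pics/w22.png

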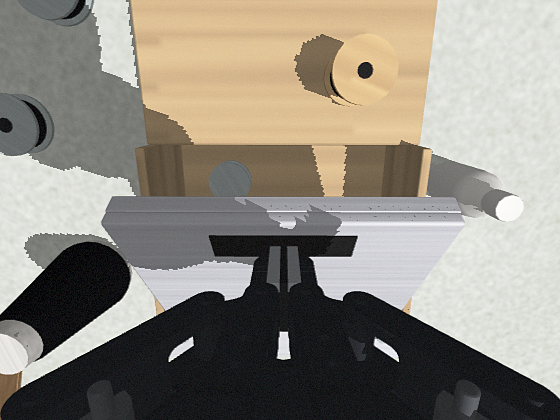

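Cover is following. Continuing.

Emit:
arm_command(targets="4 0 7.5 0 0 0; 4 0 8 0 0 0; 3.5 0 8.5 0 0 0; 2.5 0 9 0 0 0; 0 0 0 0 0 0")

```text
clock: 18.12
position: [0.5802, -0.0233, 0.0665]
ee_rot: [-0.151, 0.988, 0.0, -0.001]
ft_force: [-0.3, -1.0, 0.3]
grip_width: -0.002
```

Run:
```python
from h import *
to([35,0,80]); w=shot("wrist","w23.png")
```

```text
t 18.125 tip caddy [38.6  1.  97. ] axes in caddy
 [[-1.     0.    -0.002]
 [ 0.     1.     0.   ]
 [ 0.002  0.    -1.   ]] F [-0.63 -0.9   0.28] j [-0.42  0.37  0.47  1.76 -0.19  1.06  1.98] g -0.0016741472389788599
shift [ 3.6 -1.  17. ]
```

View pics/w23.png

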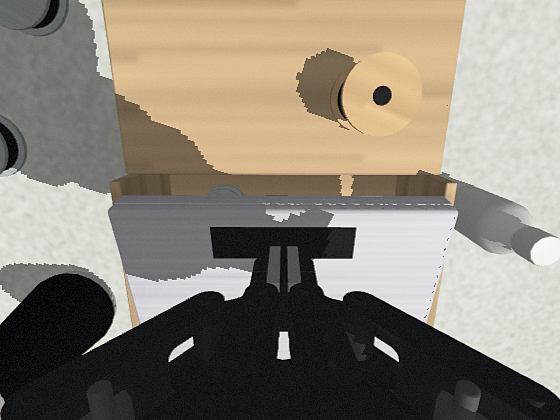

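Emit:
arm_command(targets="4 0 8 0 0 0; 4 0 7 0 0 0; 3 0 4 0 0 0; 0 0 2 0 0 0; 0 0 0 0 0 0")

```text
clock: 18.8
position: [0.5702, -0.0265, 0.0463]
ee_rot: [-0.151, 0.988, 0.0, -0.0]
ft_force: [-1.1, 0.1, 2.1]
grip_width: 0.004
```

Emit:
arm_command(targets="0 0 1.5 0 0 0; 0 0 1.5 0 0 0; 0 0 0 0 0 0")

```text
clock: 19.18
position: [0.5706, -0.0265, 0.0434]
ee_rot: [-0.152, 0.988, 0.0, -0.0]
ft_force: [-1.1, -0.0, 1.4]
grip_width: 0.002
```

```bash
python3 padz.py s24.png
```

```text
t 19.175 tip caddy [28.5  0.8 73.9] axes in caddy
 [[-1.  0. -0.]
 [ 0.  1.  0.]
 [ 0.  0. -1.]] F [-1.03  0.29  1.38] j [-0.42  0.38  0.46  1.8  -0.2   1.01  2.  ] g 0.002311208270325135
score 0.9878657460212708 shift px 0.0 1.625
0 [[0. 0.]]
-0.04 [[-0.04  0.76]]
-0.07 [[-0.09  1.36]]
-0.09 [[-0.14  1.77]]
-0.11 [[-0.18  2.19]]
```

About −0.083 now. A little more for margin, then check.

Emit:
arm_command(targets="0 0 1.3 0 0 0; 0 0 0 0 0 0; 0 0 0 0 0 0")

```text
clock: 19.6
position: [0.5707, -0.0264, 0.0422]
ee_rot: [-0.151, 0.988, 0.0, 0.0]
ft_force: [-0.6, -0.9, 2.4]
grip_width: -0.002
```

```bash
python3 padz.py s25.png | head -6
```

```text
t 19.6 tip caddy [28.5  0.8 72.7] axes in caddy
 [[-1.  0.  0.]
 [ 0.  1.  0.]
 [-0.  0. -1.]] F [-0.83 -0.64  2.38] j [-0.42  0.38  0.46  1.8  -0.2   1.    2.  ] g -0.0023704008725104245
score 0.9824993014335632 shift px -0.125 1.875
0 [[0. 0.]]
```

Emit:
arm_command(targets="0 0 -50 0 0 0; 0 0 -60 0 0 0; 0 0 -60 0 0 0; 40 0 0 0 0 0; 40 0 0 0 0 0")

```text
clock: 20.27
position: [0.4937, -0.0506, 0.2126]
ee_rot: [-0.152, 0.988, -0.0, 0.001]
ft_force: [-0.3, -0.1, 0.6]
grip_width: 0.001
```

Emit:
arm_command(targets="30 0 0 0 0 0; 0 0 0 0 0 0; 0 0 0 0 0 0; 0 0 0 0 0 0; 0 0 0 0 0 0")

```text
clock: 20.9
position: [0.466, -0.0592, 0.212]
ee_rot: [-0.152, 0.988, -0.0, -0.0]
ft_force: [-0.2, 0.7, 1.2]
grip_width: 0.001
```

Emit:
arm_command(targets="0 0 0 0 0 0; 0 0 0 0 0 0; 0 0 0 0 0 0; 0 0 0 0 0 0; 0 0 0 0 0 0")

```text
clock: 21.52
position: [0.4657, -0.0594, 0.2122]
ee_rot: [-0.152, 0.988, 0.0, 0.0]
ft_force: [-0.0, -0.1, 0.7]
grip_width: -0.0
```

```bash
python3 padz.py s26.png
python3 - <<'E'
from h import *
a=cv2.imread("pics/s26.png")[140:290,200:350]; cv2.imwrite("pics/s26c.png",cv2.resize(a,None,fx=4,fy=4,interpolation=cv2.INTER_CUBIC))
shot("wrist","w26.png")
E
```

```text
t 21.525 tip caddy [-81.6   0.9 242.7] axes in caddy
 [[-1.  0.  0.]
 [ 0.  1.  0.]
 [-0.  0. -1.]] F [-0.05 -0.09  0.66] j [-0.48 -0.05  0.5   1.86  0.02  1.32  1.89] g -0.00043054188653123687
score 0.9988658428192139 shift px 0.0 0.0
0 [[0. 0.]]
-0.04 [[-0.04  0.76]]
-0.07 [[-0.09  1.36]]
-0.09 [[-0.14  1.77]]
-0.11 [[-0.18  2.19]]
```

View pics/s26c.png

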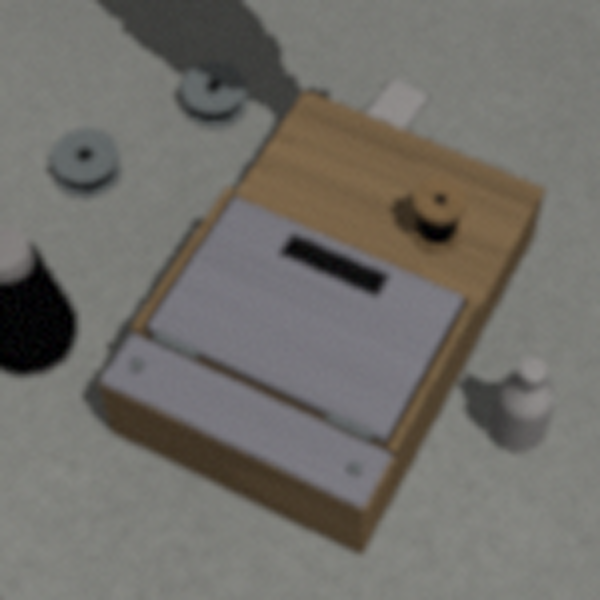

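View pics/w26.png

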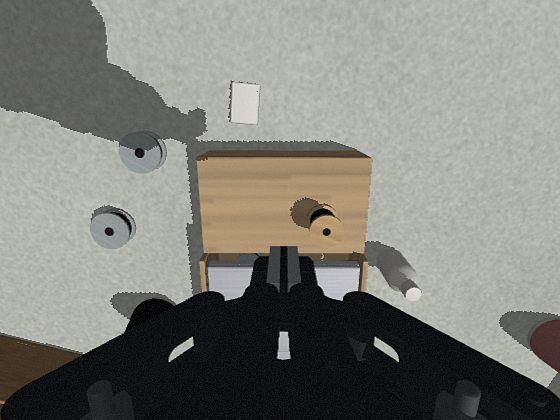

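The cover is shut: the pad is at the same pixels as in the first picture. The spool still stands on the ledge and the bystanders haven't moved. The robot touches nothing.

```bash
python3 -c "
from workcell import manip
print(manip.hand_in())"
```

```text
the job is handed in; nothing more can be done
None
```

The job is done and handed in, at about 21.7 s of the 54 s allowed. I pressed the cover pad to about −0.09 rad and let go, and it popped open. I then pushed the 34 mm bobbin straight along the ledge into the bin. Last, I pressed the open cover down along its arc to about −0.094 rad and lifted off.

**Last checks:**
- **Cover:** about 1.8 s after release the pad is at exactly its starting pixels (0.0 px shift), so the cover is latched and level.
- **Bobbin:** before closing, the wrist camera showed it flat on the bin floor, top at about 19 mm. It is no longer on the ledge.
- **Other things:** the spool, the larger discs, the black cone, the oil bottle and the chalk look to be where they were. I did not recheck the screwdriver, shears and pink cone separately; the arm did not go near them after the first move across.
- **Robot:** the arm ended clear of everything, and no wrist force reading passed about 2.5 N.

**What disagreed:**
- **Fingertips:** the shut fingertips stood about 30 mm behind the reported TCP, not 8 mm ahead as the description says. Both cameras and the contact force showed this, so I worked from the measured tip and lost a few seconds finding contact on the first press.
- **Cameras:** the top and wrist cameras differed by about 3 mm on where the box stood, so I used a value between them.

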